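# Open the spring-loaded desiccant canister of the filament dryer

## Robot

A 6-joint arm with a two-finger parallel gripper is mounted at the origin on the work surface. World frame = base frame: x ahead of the robot, y to its left, z up, the work surface at z = 0. Lengths are in m, angles in rad, forces in N, time in s.
With the tool pointing down it reaches from about 0.325 to 0.85 m from the base axis. Payload 4.4 kg.
Tool frame: the origin (TCP) lies between the finger pads; the fingertips stand 14 mm ahead of it and the grasp point (between the pads) lies 5 mm behind it; z points along the fingers, x is the direction in which the jaws open and shut, and the axes are right-handed (so a half turn about z gives the same grasp; the last joint's range is limited). The gripper opens to 94 mm and grips with 3 to 60 N. Pads are 16 mm wide; open, the fingers measure 119 mm over their backs; the gripper's body (75 mm by 177 mm) begins 78 mm behind the grasp point.
Start: joints at [-1.369, 0.207, 1.542, -0, 1.393, -0.15], TCP at [0.199, -0.54, 0.219] pointing down, gripper open.
Joint ranges: [-2.73, 2.73], [-0.86, 2.22], [0.23, 2.46], [-1.11, 4.25], [0.08, 2.63], [-2.82, 2.82]. Speed limits (rad/s): [2.79, 2.79, 3.14, 3.14, 3.14, 3.14].

## Interface

Orientations are given as a unit quaternion [w, x, y, z].
In Python, from bench import get_obs, get_image, hand_in gives the robot as it stands.
- The arm moves only by the tool drive_tool, never from a script. Its argument "increments" is a list of rows, each an object of numbers: "tx", "ty", "tz": the shift along the tool's x, y, z in mm; "wx", "wy", "wz": the turn, a rotation vector about the tool's x, y, z in degrees; "fingers": the opening in per cent of the stroke, from 0 (shut) to 100 (fully open). In form: [{"tx": .., "ty": .., "tz": .., "wx": .., "wy": .., "wz": .., "fingers": ..}, ...]. A call has 1 to 5 rows; each row shifts and turns the commanded pose from where the row before left it, along the tool's axes as they then stand; what a row does not reach is not made up. A row lasts 1/10 s, in which the tool goes at most 50 mm and 8.59 degrees, less where a joint would pass 70% of its speed; a pose out of reach is approached as far as the arm can. A call with a gripper value outside its range is refused whole. The fingers move at their own pace and stop on an object; "newtons" is the grip in N (left out, the last holds). Time passes only in rows, so rows that do not move let the fingers close. It gives the time, the measured TCP pose, the force and the opening at its end, in the units of the state.
- get_obs(): the state, without advancing time (a new reading comes with each control period).
- get_image(name): name is "side" or "top"; returns a dict with "color" (400x640x3 uint8, red, green, blue), "intrinsics" (3x3 intrinsics, pixels), "rvec" (rotation vector, rad) and "tvec" (3), from world to camera coordinates, as OpenCV has them. Camera axes: x right, y down, z forward; pixel columns grow to the right and rows downward; lengths in m; the calibration is good to about 2 mm. A picture is of the moment at which its call begins. There is no depth.
- hand_in(): hands the job in, once; it reports no verdict.
The state is a dict: "time": time; "joint_pos": joint angles; "joint_vel": joint speeds; "joint_torque": joint torques, N m; "tool_pos": TCP position; "ee_rot": TCP orientation; "force": force on the tool from outside, world axes, zero at the start; "wrist_torque": the same for the moment, N m; "opening": opening from 0.0 (shut) to 1.0 (fully open).
Only numpy, scipy, OpenCV 4.12 (cv2) and the standard library are available. Lean on these libraries where they do the work, as an engineer would, in place of code of your own. Each camera call takes 0.05 s, during which the arm holds its last target.

## Task

Unscrew the yellow cap from its white canister, over as many grasps as it takes, so gently that the weighing cell under the canister is never pulled or pressed by more than 10 N, and have the cap in your grip when it comes off the thread, since a spring pushes it off. Lift it straight off, set it down flat in the red tray with its open side down, and let go only once it stands on the tray floor. Leave the canister with the grey cap and everything else on the bench alone.

Things in the scene. Friction and masses are not known exactly. Their poses are not given: they have to be found in the camera images.
- canister: The white canister to be opened: a fixed foot plate 110 x 110 x 8 mm, a weighing cell, and a white bottle 84 mm across whose shoulder is 90 mm above the bench; the neck with the yellow cap stands on the shoulder. Origin: centre of the underside of the foot plate; z up, on the thread's axis. Which canister is left and which right varies.
- cap: Yellow ribbed screw cap, 65 to 105 g: 56 mm outside diameter, 48.5 mm high, open below, bore 42 mm deep. Origin: centre of its open rim; z up. Closed, the rim is 93 to 96 mm above the bench. It comes free after 1.3 to 1.5 turns (8.3 to 9.4 rad); turning on does no harm. Turning takes 0.2 to 0.4 Nm; it stays put between grasps, but springs up if let go once free.
- load_cell (a joint): Deflection of the weighing cell that carries the bottle, m along z: 0 unloaded, positive when the canister is pulled up, negative when pressed down; 15 N per mm. It is harmed by more than 10 N (0.67 mm) of pull or push. Single readings are too noisy to guard it: feel the load at the wrist, and pull no more than a few N before the cap is free.
- grey_canister: A second canister of the same shape with a grey cap, fixed, to be left alone. Origin: centre of the underside of its foot plate.
- tray: Shallow red tray, fixed, 150 x 150 mm, walls 4 mm thick and 18 mm high, floor 4 mm thick. Origin: centre of its underside; x and y along its sides.
- spool: Loose filament spool lying flat, 140 mm diameter, 62 mm high. Bystander. Origin: centre of underside.
- screwdriver: Loose orange screwdriver lying on the bench. Bystander. Origin on its underside.
- pliers: Loose small pliers with black handles, 16 mm high. Bystander. Origin at the underside of the pivot.
- organiser: Loose red parts box with clear lid, 120 x 180 x 46 mm. Bystander. Origin: centre of underside.
- basket: Loose blue open basket, 160 x 240 x 70 mm. Bystander. Origin: centre of underside.
- hotend: Loose small metal print nozzle assembly standing upright, 25 mm diameter, 50 mm high. Bystander. Origin: centre of underside.
- carriage_plate: Loose white plate with red edge, 90 x 70 x 6 mm. Bystander. Origin: centre of underside.
- canister_neck (a point): Centre of the neck's top, 129 mm above the bench. The neck is 38 mm across with a right-handed cam thread, 44 mm over the crests, side play about 1 mm. Turned counter-clockwise seen from above, the cap rises, but unevenly: between 14 and 24 mm per turn along the way, so follow it by feel. A spring plate in the neck pushes the cap up: about 14 N closed, about 5 N when it comes off.
There are look-alikes about, which are no part of the job. Of the things like the tray, leave any that is black; of the rest the larger one is meant. Of the things that look like the cap, the smallest one is meant.

How it is judged:
By the outcome, as a careful person would: the job done as asked, in the order asked, and still so for the second after the job is handed in, with the robot touching nothing.
It also fails if it takes over 72 s, if anything falls off the work surface, if the arm or the gripper's body presses on something with over 40 N, if the wrist force passes 120 N, or if a joint passes its speed limit or range.

## Working session

There is one attempt and no reset: what is moved stays moved. The work goes in short steps, Python scripts to look and compute and a tool call to move; the robot and the scene stay as the last step left them, time stands still between calls to the robot, and variables do not carry over. Pictures are saved under pics/ and viewed, and the job is handed in when it is done.

Besides the shell and the picture viewer there is one more tool, called after "Emit:" as a command line: name --argument value ..., lists and objects as JSON in quotes. drive_tool: Moves the arm, as the interface text tells. Its arguments: {"type":"object","properties":{"increments":{"type":"array"},"newtons":{"type":"number"}},"required":["increments"]}

```bash
ls; mkdir -p pics
cat > h.py <<'E'
import numpy as np, cv2, pickle
from bench import get_obs, get_image, hand_in
def load(n): return pickle.load(open(f'{n}.pkl','rb'))
def snap(n,f):
    im=get_image(n); pickle.dump(im,open(f'{f}.pkl','wb')); cv2.imwrite(f'pics/{f}.png',im['color'][:,:,::-1]); return im
def ray(im,u,v):
    K=np.array(im['intrinsics']);R=cv2.Rodrigues(np.array(im['rvec'],float))[0];t=np.array(im['tvec'],float).ravel()
    d=R.T@np.linalg.solve(K,[u,v,1.]); return -R.T@t,d
def onz(im,u,v,z):
    o,d=ray(im,u,v); return o+d*(z-o[2])/d[2]
def proj(im,p):
    return cv2.projectPoints(np.array([p],float),np.array(im['rvec'],float),np.array(im['tvec'],float),np.array(im['intrinsics'],float),None)[0].ravel()
E
python3 - <<'E'
from h import *
for n in('side','top'):
    im=snap(n,n+'0'); o,d=ray(im,320,200); print(n,o.round(3),d.round(3))
o=get_obs();print(o)
E
```

```text
pics
side [0.446 1.052 0.83 ] [ 0.021 -0.815 -0.58 ]
top [0.269 0.019 1.54 ] [ 0.145 -0.027 -0.989]
{'time': 0.1, 'joint_pos': array([-1.36847040e+00,  2.07350928e-01,  1.54277641e+00, -1.75718906e-05,
        1.39351305e+00, -1.50485190e-01]), 'joint_vel': array([-0.00150187, -0.00175074, -0.00290252, -0.00068958, -0.00272674,
        0.0007842 ]), 'joint_torque': array([ 9.23624393e-04, -3.71858490e+01, -2.82292289e+01,  7.02596270e-02,
        3.11347155e-02, -5.00675810e-05]), 'tool_pos': array([ 0.19853501, -0.53889932,  0.21841419]), 'ee_rot': array([-6.98703651e-04,  8.20225166e-01, -5.72039884e-01, -7.48455258e-04]), 'force': array([ 0.15528794, -0.07401086,  0.29819983]), 'wrist_torque': array([0.02575043, 0.04776683, 0.00822858]), 'opening': 1.0013978742038028}
```

View pics/top0.png

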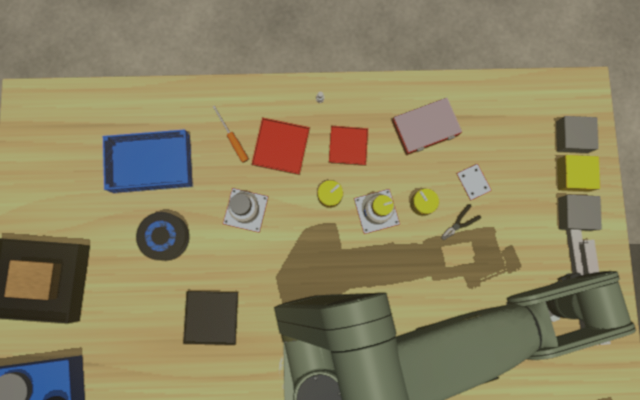

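View pics/side0.png

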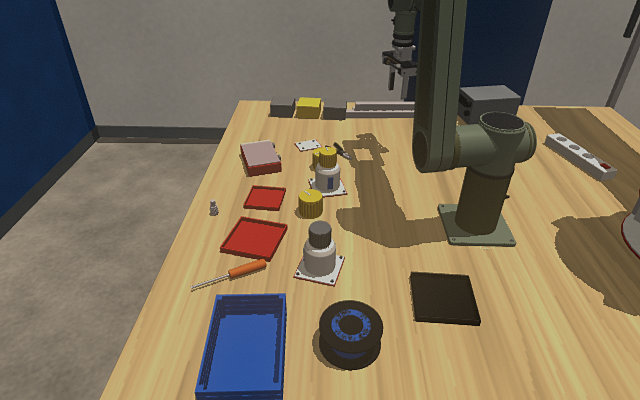

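The top view shows these yellow cap-like things: (330,193) loose, (383,206) on the white canister and (426,201) loose. The trays are red (281,146), smaller red (349,146) and black (211,318). I'll check the sizes and look at a crop.

Run:
```python
from h import *
t=load('top0');s=load('side0')
for n,im in(('top',t),('side',s)):
    hsv=cv2.cvtColor(im['color'],cv2.COLOR_RGB2HSV)
    for nm,lo,hi in(('yel',(24,170,60),(34,255,255)),('red',(0,150,60),(6,255,255)),('red2',(172,150,60),(180,255,255))):
        m=cv2.inRange(hsv,lo,hi)
        for c in cv2.findContours(m,0,2)[0]:
            if cv2.contourArea(c)>60: print(n,nm,cv2.boundingRect(c),cv2.contourArea(c),[np.round(x,1) for x in cv2.minAreaRect(c)],[np.round(x,1) for x in cv2.minEnclosingCircle(c)])
a=cv2.resize(t['color'][120:250,230:450],None,fx=3.6,fy=3.6,interpolation=2)
cv2.imwrite('pics/c1.png',a[:,:,::-1])
a=cv2.resize(s['color'][130:300,200:380],None,fx=3.5,fy=3.5,interpolation=2)
cv2.imwrite('pics/c2.png',a[:,:,::-1])
```

```text
top yel (373, 196, 20, 19) 220.0 [array([382. , 205.5]), array([17.7, 19.1]), np.float64(45.0)] [array([382.1, 205.4]), np.float64(9.9)]
top yel (413, 189, 25, 25) 388.5 [array([425., 201.]), array([24., 24.]), np.float64(90.0)] [array([425. , 201.3]), np.float64(12.7)]
top yel (318, 181, 24, 26) 392.0 [array([329.5, 193.5]), array([25., 23.]), np.float64(90.0)] [array([329.1, 193.2]), np.float64(12.8)]
top yel (564, 156, 35, 34) 1057.0 [array([581. , 172.5]), array([33., 34.]), np.float64(90.0)] [array([581.4, 171.6]), np.float64(22.6)]
top red (330, 127, 37, 38) 1189.0 [array([348. , 145.2]), array([35.9, 35.3]), np.float64(4.2)] [array([348. , 145.1]), np.float64(24.1)]
top red (253, 119, 56, 55) 2125.5 [array([280.2, 145.6]), array([47.7, 47.1]), np.float64(11.9)] [array([280.5, 145.5]), np.float64(32.6)]
side yel (299, 189, 23, 13) 179.0 [array([310., 195.]), array([12., 22.]), np.float64(90.0)] [array([310. , 195.5]), np.float64(11.1)]
side yel (313, 147, 23, 8) 92.5 [array([324. , 150.5]), array([ 7., 22.]), np.float64(90.0)] [array([324., 151.]), np.float64(11.0)]
side yel (298, 98, 23, 9) 116.0 [array([309. , 101.9]), array([21.9,  7.6]), np.float64(3.4)] [array([309. , 103.5]), np.float64(11.1)]
side red (220, 217, 67, 45) 1566.5 [array([253.8, 236.1]), array([57.9, 42.3]), np.float64(17.4)] [array([253. , 235.5]), np.float64(34.9)]
side red (244, 185, 42, 26) 580.5 [array([264.5, 196.5]), array([38.2, 23.7]), np.float64(9.8)] [array([264.5, 196.5]), np.float64(22.2)]
```

View pics/c1.png

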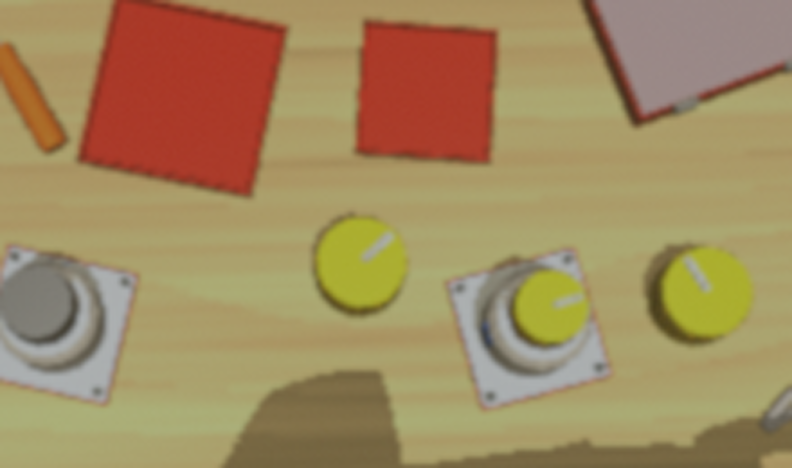

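View pics/c2.png

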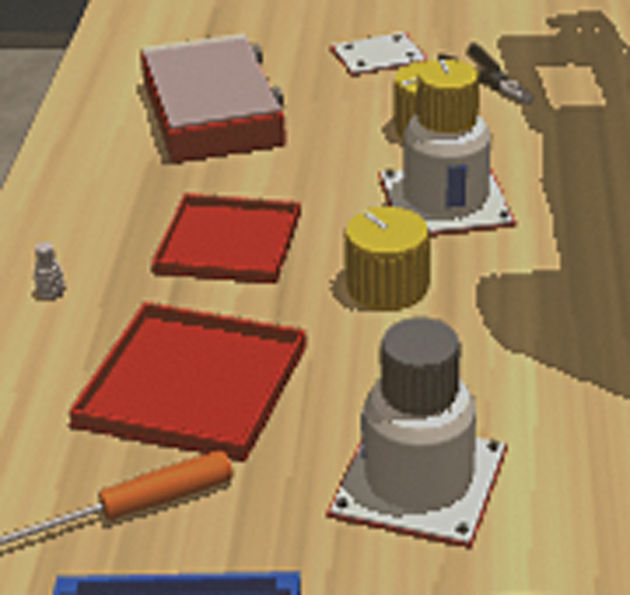

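The crops settle it. The target cap is the small yellow one on the white canister (top 382,205), because both loose yellow caps are bigger. The target tray is the larger red one (281,146). Next I'll work out their positions.

Run:
```python
from h import *
t=load('top0');s=load('side0')
def cons(n,lo,hi,box):
    im=load(n+'0');m=cv2.inRange(cv2.cvtColor(im['color'],cv2.COLOR_RGB2HSV),lo,hi);k=np.zeros_like(m);x,y,w,h=box;k[y:y+h,x:x+w]=m[y:y+h,x:x+w]
    c=max(cv2.findContours(k,0,1)[0],key=cv2.contourArea);return cv2.convexHull(c)
# cap top view: project hull onto z=.143
for z,box in((.143,(365,190,35,30)),(.06,(410,185,30,32)),(.06,(315,178,30,32))):
    h=cons('top',(23,120,60),(36,255,255),box).reshape(-1,2)
    P=np.array([onz(t,u,v,z)[:2] for u,v in h]).astype(np.float32)
    print('cap',z,cv2.minEnclosingCircle(P),cv2.fitEllipse(P))
h=cons('side',(20,120,100),(36,255,255),(310,140,30,30)).reshape(-1,2);print(cv2.boundingRect(h))
P=np.array([onz(s,u,v,.143)[:2] for u,v in h if v<152]); print('side cap pts x range',P.min(0),P.max(0))
# foot plate corners (top crop 3.6x, offset 230,120)
c=np.array([[446,283],[573,247],[611,375],[486,410]])/3.6+[230,120]
Q=np.array([onz(t,u,v,.008)[:2] for u,v in c]);print('plate',Q.round(4),Q.mean(0))
c=np.array([[8,245],[138,273],[106,404],[-20,378]])/3.6+[230,120]
Q=np.array([onz(t,u,v,.008)[:2] for u,v in c]);print('greyplate',Q.mean(0))
for box in((240,110,80,75),(325,120,50,50)):
    h=cons('top',(0,120,50),(8,255,255),box).reshape(-1,2)
    P=np.array([onz(t,u,v,.018)[:2] for u,v in h]).astype(np.float32);r=cv2.minAreaRect(P);print('tray',r,cv2.boxPoints(r).round(3).tolist())
c=np.array([[143,303],[305,330],[243,457],[72,412]])/3.5+[200,130]
Q=np.array([onz(s,u,v,.018)[:2] for u,v in c]);print('tray side',Q.round(3).tolist(),Q.mean(0),np.linalg.norm(np.diff(Q,axis=0),axis=1))
# side: plate and cap
c=np.array([[378,176],[497,160],[515,222],[413,235]])/3.5+[200,130]
for z in (.143,):
  e=[proj(s,(.0,0,0))]
  for uv in((323.8,151.5),): print(onz(s,*uv,z))
```

```text
cap 0.143 ((0.4541696608066559, -0.19048430025577545), 0.03023693710565567) ((0.45526087284088135, -0.18976080417633057), (0.054988835006952286, 0.059281714260578156), 33.98797607421875)
cap 0.06 ((0.47351309657096863, -0.32496345043182373), 0.044127207249403) ((0.47354215383529663, -0.3254447877407074), (0.07752769440412521, 0.08802422136068344), 29.32433319091797)
cap 0.06 ((0.5046482086181641, -0.05019047111272812), 0.04129456356167793) ((0.5055616497993469, -0.05008547753095627), (0.0761040598154068, 0.08211314678192139), 84.85186004638672)
(312, 147, 25, 21)
side cap pts x range [ 0.42756516 -0.21625276] [ 0.50271144 -0.18960804]
plate [[ 0.4947 -0.1252]
 [ 0.5226 -0.233 ]
 [ 0.4141 -0.2595]
 [ 0.3877 -0.1543]] [ 0.45475303 -0.19299568]
greyplate [0.46777688 0.19831994]
tray ((0.6614888310432434, 0.09229885786771774), (0.1466398388147354, 0.14787454903125763), 77.04781341552734) [[0.5730000138282776, 0.03700000047683716], [0.7170000076293945, 0.004000000189989805], [0.75, 0.1469999998807907], [0.6060000061988831, 0.18000000715255737]]
tray ((0.6583236455917358, -0.11255370825529099), (0.11008422076702118, 0.11317723989486694), 84.23937225341797) [[0.5960000157356262, -0.16200000047683716], [0.7089999914169312, -0.17299999296665192], [0.7200000286102295, -0.06300000101327896], [0.6079999804496765, -0.052000001072883606]]
tray side [[0.716, 0.008], [0.571, 0.041], [0.604, 0.199], [0.747, 0.152]] [0.65918943 0.10004255] [0.14853228 0.16129362 0.15008481]
[ 0.46721636 -0.18465657  0.143     ]
```

```bash
cat >> h.py <<'E'
from scipy.spatial.transform import Rotation as Ro
def go(x,y,z,obs=None):
    o=obs or get_obs(); w,a,b,c=o['ee_rot']; R=Ro.from_quat([a,b,c,w]).as_matrix()
    print('tool delta mm',(R.T@(np.array([x,y,z])-o['tool_pos'])*1e3).round(1),'pos',o['tool_pos'].round(4),'yaw',np.degrees(np.arctan2(R[1,0],R[0,0])).round(1),'tilt',np.degrees(np.arccos(-R[2,2])).round(2),'j',o['joint_pos'].round(3),'F',o['force'].round(2),'T',o['wrist_torque'].round(2),'op',round(o['opening'],3),'t',round(o['time'],2))
E
python3 - <<'E'
from h import *
s=load('side0')
o,d=ray(s,327.9,151);k=(-.191-o[1])/d[1];print(o+k*d)
for p in((.455,-.191,.143),(.455,-.191,.0945)): print(proj(s,p),proj(load('top0'),p))
go(.455,-.191,.219)
E
```

```text
[ 0.45396149 -0.191       0.14163569]
[327.58827017 150.62552596] [382.74971445 205.03922786]
[327.36359902 163.4661628 ] [380.29173254 207.36542313]
tool delta mm [-237.9 -360.9    0. ] pos [ 0.1985 -0.5389  0.2184] yaw -69.8 tilt 0.12 j [-1.368  0.207  1.543 -0.     1.394 -0.15 ] F [ 0.16 -0.07  0.3 ] T [0.03 0.05 0.01] op 1.001 t 0.1
```

Emit:
drive_tool --increments '[{"tx":-23.8,"ty":-36.1},{"tx":-23.8,"ty":-36.1},{"tx":-23.8,"ty":-36.1},{"tx":-23.8,"ty":-36.1},{"tx":-23.8,"ty":-36.1}]'

```text
schema error: expected keys tx, ty, tz, wx, wy, wz, fingers
```

Emit:
drive_tool --increments '[{"tx":-23.8,"ty":-36.1},{"tx":-23.8,"ty":-36.1},{"tx":-23.8,"ty":-36.1},{"tx":-23.8,"ty":-36.1},{"tx":-23.8,"ty":-36.1}]'

```text
schema error: expected keys tx, ty, tz, wx, wy, wz, fingers
```

Emit:
drive_tool --increments '[{"wz":8.5},{"wz":8.5},{"wz":8.5},{"wz":8.5},{"wz":8.5}]'

```text
schema error: expected keys tx, ty, tz, wx, wy, wz, fingers
```

Emit:
drive_tool --increments '[{"wz":8.5},{"wz":8.5},{"wz":8.5},{"wz":8.5},{"wz":8.5}]'

```text
schema error: expected keys tx, ty, tz, wx, wy, wz, fingers
```

Emit:
drive_tool --increments '[{"wz":8.5},{"wz":5},{"wz":0}]'

```text
schema error: expected keys tx, ty, tz, wx, wy, wz, fingers
```

Run:
```python
from h import *
go(.455,-.191,.219)
snap('top','top1');snap('side','side1')
```

```text
tool delta mm [-237.9 -360.9    0. ] pos [ 0.1985 -0.5389  0.2184] yaw -69.8 tilt 0.12 j [-1.368  0.207  1.543 -0.     1.394 -0.15 ] F [ 0.16 -0.07  0.3 ] T [0.03 0.05 0.01] op 1.001 t 0.1
```

View pics/side1.png

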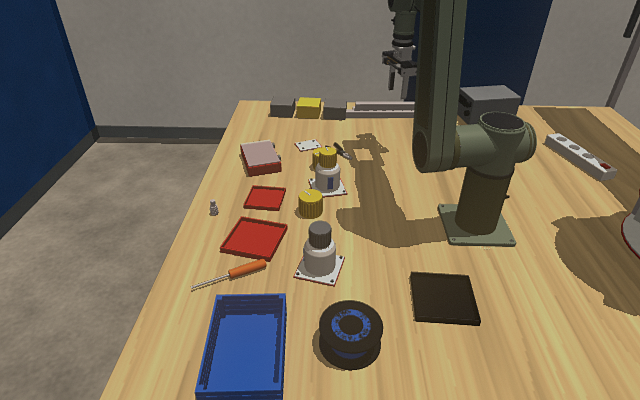

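The side view is unchanged because the move calls were refused: every row needs all seven keys. The two views agree on the cap axis, about (0.4545, -0.191), with its top at pixel (327.6,150.6) in the side view. I'll repeat the moves with full rows.

Emit:
drive_tool --increments '[{"tx":-23.8,"ty":-36.1,"tz":0,"wx":0,"wy":0,"wz":0,"fingers":100},{"tx":-23.8,"ty":-36.1,"tz":0,"wx":0,"wy":0,"wz":0,"fingers":100},{"tx":-23.8,"ty":-36.1,"tz":0,"wx":0,"wy":0,"wz":0,"fingers":100},{"tx":-23.8,"ty":-36.1,"tz":0,"wx":0,"wy":0,"wz":0,"fingers":100},{"tx":-23.8,"ty":-36.1,"tz":0,"wx":0,"wy":0,"wz":0,"fingers":100}]'

```text
time: 0.7
tool_pos: [0.3276, -0.364, 0.2193]
ee_rot: [-0.0, 0.82, -0.572, -0.0]
force: [-0.1, -0.3, 0.8]
opening: 0.999
```

Emit:
drive_tool --increments '[{"tx":-23.8,"ty":-36.1,"tz":0,"wx":0,"wy":0,"wz":0,"fingers":100},{"tx":-23.8,"ty":-36.1,"tz":0,"wx":0,"wy":0,"wz":0,"fingers":100},{"tx":-23.8,"ty":-36.1,"tz":0,"wx":0,"wy":0,"wz":0,"fingers":100},{"tx":-23.8,"ty":-36.1,"tz":0,"wx":0,"wy":0,"wz":0,"fingers":100},{"tx":-23.8,"ty":-36.1,"tz":0,"wx":0,"wy":0,"wz":0,"fingers":100}]'

```text
time: 1.2
tool_pos: [0.4559, -0.1899, 0.2195]
ee_rot: [0.0, 0.82, -0.572, 0.0]
force: [-0.1, -0.5, -0.1]
opening: 1.0
```

Emit:
drive_tool --increments '[{"tx":0,"ty":0,"tz":0,"wx":0,"wy":0,"wz":8.5,"fingers":100},{"tx":0,"ty":0,"tz":0,"wx":0,"wy":0,"wz":8.5,"fingers":100},{"tx":0,"ty":0,"tz":0,"wx":0,"wy":0,"wz":8.5,"fingers":100},{"tx":0,"ty":0,"tz":0,"wx":0,"wy":0,"wz":8.5,"fingers":100},{"tx":0,"ty":0,"tz":0,"wx":0,"wy":0,"wz":8.5,"fingers":100}]'

```text
time: 1.7
tool_pos: [0.4551, -0.1913, 0.2192]
ee_rot: [-0.0, -0.555, 0.832, 0.0]
force: [-0.3, 0.2, 0.2]
opening: 1.0
```

Run:
```python
from h import *
go(.4545,-.191,.219)
```

```text
tool delta mm [-0.   0.6  0.2] pos [ 0.4551 -0.1913  0.2192] yaw -112.6 tilt 0.03 j [-0.573  0.033  1.736  0.     1.374  1.392] F [-0.27  0.21  0.17] T [ 0.04  0.02 -0.  ] op 1.0 t 1.7
```

Emit:
drive_tool --increments '[{"tx":0,"ty":0,"tz":0,"wx":0,"wy":0,"wz":8.5,"fingers":100},{"tx":0,"ty":0,"tz":0,"wx":0,"wy":0,"wz":8.5,"fingers":100},{"tx":0,"ty":0,"tz":5,"wx":0,"wy":0,"wz":8.5,"fingers":100},{"tx":0,"ty":0,"tz":10,"wx":0,"wy":0,"wz":8.5,"fingers":100},{"tx":0,"ty":0,"tz":10,"wx":0,"wy":0,"wz":8.5,"fingers":100}]'

```text
time: 2.2
tool_pos: [0.4552, -0.1915, 0.1942]
ee_rot: [0.0, -0.215, 0.977, -0.0]
force: [-0.6, -0.4, -1.0]
opening: 1.0
```

Emit:
drive_tool --increments '[{"tx":0,"ty":0,"tz":10,"wx":0,"wy":0,"wz":8.5,"fingers":100},{"tx":0,"ty":0,"tz":10,"wx":0,"wy":0,"wz":8.5,"fingers":100},{"tx":0,"ty":0,"tz":5,"wx":0,"wy":0,"wz":8.5,"fingers":100},{"tx":0,"ty":0,"tz":0,"wx":0,"wy":0,"wz":0,"fingers":100}]'

```text
time: 2.6
tool_pos: [0.4543, -0.191, 0.1683]
ee_rot: [-0.001, 0.002, 1.0, 0.001]
force: [0.4, -0.1, -0.3]
opening: 0.999
```

Run:
```python
from h import *
go(.4545,-.191,.1165)
a=snap('top','top2')['color'][160:250,340:430];b=snap('side','side2')['color'][110:200,280:370]
cv2.imwrite('pics/c3.png',cv2.resize(np.hstack([a,b]),None,fx=4.4,fy=4.4,interpolation=2)[:,:,::-1])
```

```text
tool delta mm [-0.3 -0.1 51.8] pos [ 0.4543 -0.191   0.1683] yaw 179.7 tilt 0.15 j [-0.574  0.084  1.793  0.     1.268  2.573] F [ 0.39 -0.11 -0.32] T [ 0.14 -0.06 -0.02] op 0.999 t 2.6
```

View pics/c3.png

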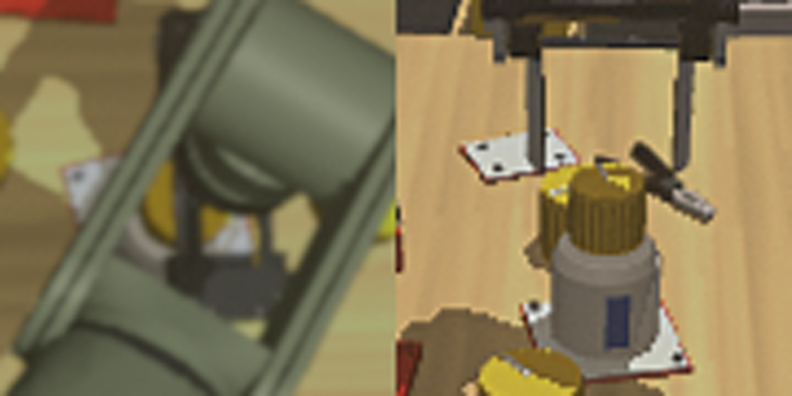

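The side crop shows the fingers at columns 537 and 683, centred on 610, with the cap at 607. They straddle it evenly, so I'll descend and close gently.

Emit:
drive_tool --increments '[{"tx":0,"ty":0,"tz":15,"wx":0,"wy":0,"wz":0,"fingers":100},{"tx":0,"ty":0,"tz":15,"wx":0,"wy":0,"wz":0,"fingers":100},{"tx":0,"ty":0,"tz":12,"wx":0,"wy":0,"wz":0,"fingers":100},{"tx":0,"ty":0,"tz":9,"wx":0,"wy":0,"wz":0,"fingers":100},{"tx":0,"ty":0,"tz":0,"wx":0,"wy":0,"wz":0,"fingers":100}]'

```text
time: 3.2
tool_pos: [0.4544, -0.191, 0.1172]
ee_rot: [-0.001, 0.002, 1.0, 0.001]
force: [-0.5, -0.5, -0.4]
opening: 1.001
```

Emit:
drive_tool --increments '[{"tx":0,"ty":0,"tz":0,"wx":0,"wy":0,"wz":0,"fingers":56},{"tx":0,"ty":0,"tz":0,"wx":0,"wy":0,"wz":0,"fingers":56},{"tx":0,"ty":0,"tz":0,"wx":0,"wy":0,"wz":0,"fingers":56},{"tx":0,"ty":0,"tz":0,"wx":0,"wy":0,"wz":0,"fingers":56},{"tx":0,"ty":0,"tz":0,"wx":0,"wy":0,"wz":0,"fingers":56}]' --newtons 10

```text
time: 3.7
tool_pos: [0.4554, -0.1916, 0.1188]
ee_rot: [0.0, 0.002, 1.0, -0.0]
force: [0.1, 0.2, -0.0]
opening: 0.612
```

Run:
```python
from h import *
go(.4545,-.191,.1165)
```

```text
tool delta mm [0.9 0.6 2.3] pos [ 0.4554 -0.1916  0.1188] yaw 179.7 tilt 0.04 j [-0.574  0.146  1.837 -0.     1.158  2.573] F [ 0.08  0.22 -0.04] T [ 0.13 -0.08 -0.  ] op 0.612 t 3.7
```

Emit:
drive_tool --increments '[{"tx":0,"ty":0,"tz":0,"wx":0,"wy":0,"wz":0,"fingers":50},{"tx":0,"ty":0,"tz":0,"wx":0,"wy":0,"wz":0,"fingers":50},{"tx":0,"ty":0,"tz":0,"wx":0,"wy":0,"wz":0,"fingers":50}]' --newtons 10

```text
time: 4.0
tool_pos: [0.4552, -0.1916, 0.1186]
ee_rot: [0.0, 0.003, 1.0, -0.0]
force: [-1.1, -0.3, 0.7]
opening: 0.592
```

Run:
```python
from h import *
go(.4545,-.191,.1165)
```

```text
tool delta mm [0.7 0.6 2.1] pos [ 0.4552 -0.1916  0.1186] yaw 179.7 tilt 0.01 j [-0.574  0.146  1.837 -0.     1.158  2.573] F [-1.06 -0.33  0.72] T [ 0.1   0.03 -0.  ] op 0.592 t 4.0
```

Emit:
drive_tool --increments '[{"tx":0,"ty":0,"tz":0,"wx":0,"wy":0,"wz":0,"fingers":45},{"tx":0,"ty":0,"tz":0,"wx":0,"wy":0,"wz":0,"fingers":45}]' --newtons 30

```text
time: 4.2
tool_pos: [0.4552, -0.1916, 0.1186]
ee_rot: [0.0, 0.003, 1.0, -0.0]
force: [0.1, 0.0, 1.8]
opening: 0.593
```

Emit:
drive_tool --increments '[{"tx":0,"ty":0,"tz":-0.2,"wx":0,"wy":0,"wz":-4,"fingers":45},{"tx":0,"ty":0,"tz":-0.2,"wx":0,"wy":0,"wz":-4,"fingers":45}]'

```text
time: 4.4
tool_pos: [0.4553, -0.1916, 0.1191]
ee_rot: [0.0, -0.068, 0.998, -0.0]
force: [-0.6, 0.7, 2.7]
opening: 0.594
```

Run:
```python
from h import *
go(.4545,-.191,.1165)
```

```text
tool delta mm [0.8 0.7 2.6] pos [ 0.4553 -0.1916  0.1191] yaw -172.2 tilt 0.02 j [-0.574  0.146  1.836  0.     1.159  2.431] F [-0.62  0.69  2.69] T [ 0.17  0.11 -0.17] op 0.594 t 4.4
```

Emit:
drive_tool --increments '[{"tx":0,"ty":0,"tz":-0.4,"wx":0,"wy":0,"wz":-6,"fingers":45},{"tx":0,"ty":0,"tz":-0.4,"wx":0,"wy":0,"wz":-6,"fingers":45}]'

```text
time: 4.6
tool_pos: [0.4555, -0.1914, 0.1199]
ee_rot: [0.0, -0.173, 0.985, 0.0]
force: [0.9, 1.2, 1.1]
opening: 0.593
```

Run:
```python
from h import *
go(.4545,-.191,.1165)
```

```text
tool delta mm [0.8 0.8 3.4] pos [ 0.4555 -0.1914  0.1199] yaw -160.1 tilt 0.05 j [-5.740e-01  1.440e-01  1.836e+00  1.000e-03  1.161e+00  2.220e+00] F [0.87 1.17 1.08] T [ 0.3  -0.2  -0.19] op 0.593 t 4.6
```

Emit:
drive_tool --increments '[{"tx":0,"ty":0,"tz":-0.4,"wx":0,"wy":0,"wz":-7,"fingers":45},{"tx":0,"ty":0,"tz":-0.4,"wx":0,"wy":0,"wz":-7,"fingers":45}]'

```text
time: 4.8
tool_pos: [0.4558, -0.191, 0.1208]
ee_rot: [0.001, -0.292, 0.956, 0.0]
force: [0.2, 2.3, 3.0]
opening: 0.594
```

Emit:
drive_tool --increments '[{"tx":0,"ty":0,"tz":-0.4,"wx":0,"wy":0,"wz":-7,"fingers":45},{"tx":0,"ty":0,"tz":-0.4,"wx":0,"wy":0,"wz":-7,"fingers":45}]'

```text
time: 5.0
tool_pos: [0.4557, -0.1906, 0.1215]
ee_rot: [0.001, -0.406, 0.914, 0.001]
force: [0.5, 2.6, 3.8]
opening: 0.594
```

Run:
```python
from h import *
go(.4545,-.191,.1165)
```

```text
tool delta mm [1.1 0.6 5. ] pos [ 0.4557 -0.1906  0.1215] yaw -132.0 tilt 0.12 j [-0.573  0.142  1.835  0.002  1.165  1.731] F [0.49 2.56 3.82] T [ 0.58 -0.02 -0.16] op 0.594 t 5.0
```

Emit:
drive_tool --increments '[{"tx":-0.15,"ty":0.15,"tz":-0.6,"wx":0,"wy":0,"wz":-7,"fingers":45},{"tx":-0.15,"ty":0.1,"tz":-0.6,"wx":0,"wy":0,"wz":-7,"fingers":45}]'

```text
time: 5.2
tool_pos: [0.4553, -0.1904, 0.1226]
ee_rot: [0.0, -0.515, 0.857, 0.001]
force: [-1.6, 2.0, 2.3]
opening: 0.595
```

```bash
cat > g.py <<'E'
from h import *
go(.4545,-.191,.1165)
E
python3 g.py
```

```text
tool delta mm [0.9 0.4 6.1] pos [ 0.4553 -0.1904  0.1226] yaw -118.0 tilt 0.09 j [-0.573  0.14   1.834  0.002  1.168  1.487] F [-1.56  1.98  2.28] T [ 0.49  0.14 -0.2 ] op 0.595 t 5.2
```

Emit:
drive_tool --increments '[{"tx":-0.1,"ty":0,"tz":-0.5,"wx":0,"wy":0,"wz":-7,"fingers":45},{"tx":-0.1,"ty":0,"tz":-0.5,"wx":0,"wy":0,"wz":-7,"fingers":45}]'

```text
time: 5.4
tool_pos: [0.4548, -0.1906, 0.1236]
ee_rot: [-0.0, -0.616, 0.788, 0.001]
force: [-2.6, 1.1, 4.3]
opening: 0.59
```

Emit:
drive_tool --increments '[{"tx":-0.1,"ty":0,"tz":-0.5,"wx":0,"wy":0,"wz":-7,"fingers":45},{"tx":-0.1,"ty":0,"tz":-0.5,"wx":0,"wy":0,"wz":-7,"fingers":45}]'

```text
time: 5.6
tool_pos: [0.4545, -0.1906, 0.1244]
ee_rot: [-0.001, -0.707, 0.707, 0.001]
force: [-3.8, 0.2, 3.6]
opening: 0.594
```

```bash
python3 g.py
```

```text
tool delta mm [ 0.4 -0.   7.9] pos [ 0.4545 -0.1906  0.1244] yaw -90.0 tilt 0.12 j [-5.720e-01  1.370e-01  1.833e+00 -1.000e-03  1.173e+00  9.990e-01] F [-3.76  0.23  3.58] T [ 0.01  0.51 -0.2 ] op 0.594 t 5.6
```

Emit:
drive_tool --increments '[{"tx":0,"ty":0.2,"tz":-0.6,"wx":0,"wy":0,"wz":-7,"fingers":45},{"tx":0,"ty":0.2,"tz":-0.6,"wx":0,"wy":0,"wz":-7,"fingers":45}]'

```text
time: 5.8
tool_pos: [0.4541, -0.1907, 0.1255]
ee_rot: [0.0, 0.788, -0.616, -0.001]
force: [-2.4, -1.7, 0.4]
opening: 0.595
```

Emit:
drive_tool --increments '[{"tx":0,"ty":0.1,"tz":-0.5,"wx":0,"wy":0,"wz":-7,"fingers":45},{"tx":0,"ty":0.1,"tz":-0.5,"wx":0,"wy":0,"wz":-7,"fingers":45}]'

```text
time: 6.0
tool_pos: [0.454, -0.1912, 0.1265]
ee_rot: [0.001, 0.857, -0.515, -0.001]
force: [-2.5, -1.7, 1.4]
opening: 0.594
```

```bash
python3 g.py
```

```text
tool delta mm [ 0.1 -0.5 10. ] pos [ 0.454  -0.1912  0.1265] yaw -62.0 tilt 0.09 j [-5.740e-01  1.340e-01  1.833e+00 -1.000e-03  1.176e+00  5.100e-01] F [-2.53 -1.66  1.42] T [-0.21  0.41 -0.16] op 0.594 t 6.0
```

Emit:
drive_tool --increments '[{"tx":0,"ty":0.1,"tz":-0.5,"wx":0,"wy":0,"wz":-7,"fingers":45},{"tx":0,"ty":0.1,"tz":-0.5,"wx":0,"wy":0,"wz":-7,"fingers":45}]'

```text
time: 6.2
tool_pos: [0.4538, -0.1914, 0.1275]
ee_rot: [0.001, 0.913, -0.407, -0.001]
force: [-2.0, -1.9, 0.7]
opening: 0.591
```

Emit:
drive_tool --increments '[{"tx":0,"ty":0.1,"tz":-0.5,"wx":0,"wy":0,"wz":-7,"fingers":45},{"tx":0,"ty":0.1,"tz":-0.4,"wx":0,"wy":0,"wz":-7,"fingers":45}]'

```text
time: 6.4
tool_pos: [0.4537, -0.1918, 0.1283]
ee_rot: [0.001, 0.956, -0.293, -0.0]
force: [-2.2, -2.6, 0.6]
opening: 0.589
```

```bash
python3 g.py
```

```text
tool delta mm [ 0.2 -1.1 11.8] pos [ 0.4537 -0.1918  0.1283] yaw -34.0 tilt 0.11 j [-0.575  0.131  1.831 -0.002  1.18   0.02 ] F [-2.2  -2.56  0.62] T [-0.5   0.16 -0.05] op 0.589 t 6.4
```

Emit:
drive_tool --increments '[{"tx":0,"ty":0.1,"tz":-0.4,"wx":0,"wy":0,"wz":-7,"fingers":45},{"tx":0,"ty":0.1,"tz":-0.4,"wx":0,"wy":0,"wz":-7,"fingers":45}]'

```text
time: 6.6
tool_pos: [0.4538, -0.192, 0.1293]
ee_rot: [0.001, 0.985, -0.174, -0.0]
force: [-2.5, -3.1, 1.1]
opening: 0.593
```

Emit:
drive_tool --increments '[{"tx":0,"ty":0.1,"tz":-0.4,"wx":0,"wy":0,"wz":-7,"fingers":45},{"tx":0,"ty":0.1,"tz":-0.4,"wx":0,"wy":0,"wz":-7,"fingers":45}]'

```text
time: 6.8
tool_pos: [0.4539, -0.1923, 0.1302]
ee_rot: [0.001, 0.999, -0.053, -0.0]
force: [-2.0, -2.8, 1.5]
opening: 0.592
```

```bash
python3 g.py
```

```text
tool delta mm [ 0.5 -1.4 13.7] pos [ 0.4539 -0.1923  0.1302] yaw -6.0 tilt 0.1 j [-0.575  0.129  1.83  -0.002  1.183 -0.47 ] F [-1.95 -2.84  1.51] T [-0.43  0.24 -0.1 ] op 0.592 t 6.8
```

Emit:
drive_tool --increments '[{"tx":-0.1,"ty":0.15,"tz":-0.5,"wx":0,"wy":0,"wz":-7,"fingers":45},{"tx":-0.1,"ty":0.15,"tz":-0.45,"wx":0,"wy":0,"wz":-7,"fingers":45}]'

```text
time: 7.0
tool_pos: [0.4541, -0.1928, 0.1311]
ee_rot: [0.001, 0.998, 0.069, 0.0]
force: [-0.2, -2.8, 0.4]
opening: 0.594
```

Emit:
drive_tool --increments '[{"tx":0,"ty":0.1,"tz":-0.45,"wx":0,"wy":0,"wz":-7,"fingers":45},{"tx":0,"ty":0.1,"tz":-0.45,"wx":0,"wy":0,"wz":-7,"fingers":45}]'

```text
time: 7.2
tool_pos: [0.4542, -0.193, 0.1321]
ee_rot: [0.001, 0.982, 0.191, -0.0]
force: [0.5, -3.4, -1.4]
opening: 0.591
```

```bash
python3 g.py
```

```text
tool delta mm [ 1.  -1.8 15.6] pos [ 0.4542 -0.193   0.1321] yaw 22.0 tilt 0.12 j [-0.576  0.126  1.828 -0.002  1.186 -0.959] F [ 0.5  -3.44 -1.39] T [-0.6   0.11 -0.17] op 0.591 t 7.2
```

Emit:
drive_tool --increments '[{"tx":0,"ty":0.15,"tz":-0.35,"wx":0,"wy":0,"wz":-7,"fingers":45},{"tx":0,"ty":0.15,"tz":-0.35,"wx":0,"wy":0,"wz":-7,"fingers":45}]'

```text
time: 7.4
tool_pos: [0.4547, -0.1932, 0.133]
ee_rot: [0.001, 0.951, 0.309, 0.0]
force: [0.2, -1.3, -0.2]
opening: 0.594
```

Emit:
drive_tool --increments '[{"tx":0,"ty":0.1,"tz":-0.35,"wx":0,"wy":0,"wz":-7,"fingers":45},{"tx":0,"ty":0.1,"tz":-0.35,"wx":0,"wy":0,"wz":-7,"fingers":45}]'

```text
time: 7.6
tool_pos: [0.4551, -0.1934, 0.1339]
ee_rot: [0.001, 0.906, 0.422, 0.0]
force: [0.6, -0.8, 1.5]
opening: 0.592
```

```bash
python3 g.py
```

```text
tool delta mm [ 1.4 -2.  17.4] pos [ 0.4551 -0.1934  0.1339] yaw 50.0 tilt 0.16 j [-5.770e-01  1.250e-01  1.825e+00 -1.000e-03  1.189e+00 -1.448e+00] F [ 0.61 -0.78  1.49] T [-0.32 -0.24 -0.09] op 0.592 t 7.6
```

Emit:
drive_tool --increments '[{"tx":0,"ty":0.05,"tz":-0.45,"wx":0,"wy":0,"wz":-7,"fingers":45},{"tx":0,"ty":0.05,"tz":-0.45,"wx":0,"wy":0,"wz":-7,"fingers":45}]'

```text
time: 7.8
tool_pos: [0.4554, -0.1934, 0.1348]
ee_rot: [0.002, 0.848, 0.53, 0.0]
force: [2.2, -3.0, 0.2]
opening: 0.599
```

Emit:
drive_tool --increments '[{"tx":0,"ty":0,"tz":-0.4,"wx":0,"wy":0,"wz":-7,"fingers":45},{"tx":0,"ty":0,"tz":-0.4,"wx":0,"wy":0,"wz":-7,"fingers":45}]'

```text
time: 8.0
tool_pos: [0.4556, -0.1931, 0.1357]
ee_rot: [0.001, 0.777, 0.629, 0.001]
force: [2.5, -1.5, -0.0]
opening: 0.592
```

```bash
python3 g.py
```

```text
tool delta mm [ 1.8 -1.6 19.1] pos [ 0.4556 -0.1931  0.1357] yaw 78.0 tilt 0.19 j [-5.760e-01  1.230e-01  1.823e+00  1.000e-03  1.192e+00 -1.937e+00] F [ 2.55 -1.45 -0.05] T [-0.17 -0.57 -0.14] op 0.592 t 8.0
```

Emit:
drive_tool --increments '[{"tx":0,"ty":0.1,"tz":-0.4,"wx":0,"wy":0,"wz":-7,"fingers":45},{"tx":0,"ty":0.1,"tz":-0.4,"wx":0,"wy":0,"wz":-7,"fingers":45}]'

```text
time: 8.2
tool_pos: [0.4559, -0.1931, 0.1364]
ee_rot: [0.002, 0.695, 0.719, 0.001]
force: [1.6, -0.2, 0.8]
opening: 0.588
```

Emit:
drive_tool --increments '[{"tx":0,"ty":0.1,"tz":-0.4,"wx":0,"wy":0,"wz":-7,"fingers":45},{"tx":0,"ty":0.1,"tz":-0.4,"wx":0,"wy":0,"wz":-7,"fingers":45}]'

```text
time: 8.4
tool_pos: [0.4562, -0.193, 0.1372]
ee_rot: [0.002, 0.602, 0.798, 0.001]
force: [1.8, -0.2, 0.9]
opening: 0.593
```

```bash
python3 g.py
```

```text
tool delta mm [ 2.4 -1.1 20.7] pos [ 0.4562 -0.193   0.1372] yaw 106.0 tilt 0.2 j [-5.760e-01  1.220e-01  1.821e+00  1.000e-03  1.195e+00 -2.425e+00] F [ 1.81 -0.23  0.85] T [ 0.04 -0.42 -0.09] op 0.593 t 8.4
```

Emit:
drive_tool --increments '[{"tx":0,"ty":0,"tz":0,"wx":0,"wy":0,"wz":0,"fingers":100},{"tx":0,"ty":0,"tz":0,"wx":0,"wy":0,"wz":0,"fingers":100},{"tx":0,"ty":0,"tz":0,"wx":0,"wy":0,"wz":0,"fingers":100},{"tx":0,"ty":0,"tz":0,"wx":0,"wy":0,"wz":0,"fingers":100},{"tx":0,"ty":0,"tz":0,"wx":0,"wy":0,"wz":0,"fingers":100}]'

```text
time: 8.9
tool_pos: [0.4547, -0.1923, 0.1366]
ee_rot: [-0.0, 0.604, 0.797, -0.0]
force: [0.2, -0.2, 0.0]
opening: 0.975
```

Run:
```python
from h import *
go(.455,-.192,.137)
a=snap('top','top3')['color'][160:250,340:430];b=snap('side','side3')['color'][110:200,280:370]
cv2.imwrite('pics/c4.png',cv2.resize(np.hstack([a,b]),None,fx=4.4,fy=4.4,interpolation=2)[:,:,::-1])
```

```text
tool delta mm [ 0.2  0.4 -0.4] pos [ 0.4547 -0.1923  0.1366] yaw 105.7 tilt 0.02 j [-0.576  0.122  1.822  0.     1.198 -2.42 ] F [ 0.21 -0.15  0.01] T [ 0.11 -0.17 -0.01] op 0.975 t 8.9
```

View pics/c4.png

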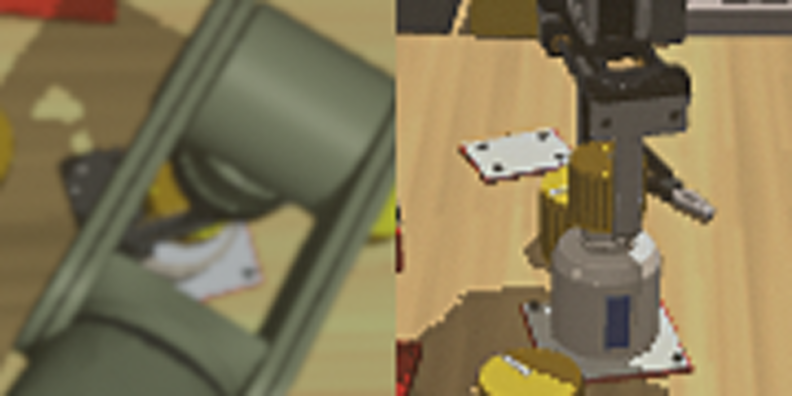

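The side crop shows the cap raised off the shoulder. Its top went from row 166 to 143, about 19 mm, which matches the measured rise. I'll unwind the open gripper by a turn.

Emit:
drive_tool --increments '[{"tx":0.2,"ty":0.4,"tz":0,"wx":0,"wy":0,"wz":8.5,"fingers":100},{"tx":0,"ty":0,"tz":0,"wx":0,"wy":0,"wz":8.5,"fingers":100},{"tx":0,"ty":0,"tz":0,"wx":0,"wy":0,"wz":8.5,"fingers":100},{"tx":0,"ty":0,"tz":0,"wx":0,"wy":0,"wz":8.5,"fingers":100},{"tx":0,"ty":0,"tz":0,"wx":0,"wy":0,"wz":8.5,"fingers":100}]'

```text
time: 9.5
tool_pos: [0.4551, -0.1921, 0.1367]
ee_rot: [0.0, 0.853, 0.521, 0.0]
force: [-0.1, -0.0, 0.3]
opening: 0.998
```

Emit:
drive_tool --increments '[{"tx":0,"ty":0,"tz":0,"wx":0,"wy":0,"wz":8.5,"fingers":100},{"tx":0,"ty":0,"tz":0,"wx":0,"wy":0,"wz":8.5,"fingers":100},{"tx":0,"ty":0,"tz":0,"wx":0,"wy":0,"wz":8.5,"fingers":100},{"tx":0,"ty":0,"tz":0,"wx":0,"wy":0,"wz":8.5,"fingers":100},{"tx":0,"ty":0,"tz":0,"wx":0,"wy":0,"wz":8.5,"fingers":100}]'

```text
time: 10.0
tool_pos: [0.4551, -0.1921, 0.1367]
ee_rot: [-0.0, 0.984, 0.177, -0.0]
force: [0.2, 0.5, -0.3]
opening: 0.999
```

Emit:
drive_tool --increments '[{"tx":0,"ty":0,"tz":0,"wx":0,"wy":0,"wz":8.5,"fingers":100},{"tx":0,"ty":0,"tz":0,"wx":0,"wy":0,"wz":8.5,"fingers":100},{"tx":0,"ty":0,"tz":0,"wx":0,"wy":0,"wz":8.5,"fingers":100},{"tx":0,"ty":0,"tz":0,"wx":0,"wy":0,"wz":8.5,"fingers":100},{"tx":0,"ty":0,"tz":0,"wx":0,"wy":0,"wz":8.5,"fingers":100}]'

```text
time: 10.5
tool_pos: [0.4551, -0.1921, 0.1367]
ee_rot: [0.0, 0.981, -0.192, -0.0]
force: [-0.2, 0.6, -0.4]
opening: 1.001
```

Emit:
drive_tool --increments '[{"tx":0,"ty":0,"tz":0,"wx":0,"wy":0,"wz":8.5,"fingers":100},{"tx":0,"ty":0,"tz":0,"wx":0,"wy":0,"wz":8.5,"fingers":100},{"tx":0,"ty":0,"tz":0,"wx":0,"wy":0,"wz":8.5,"fingers":100},{"tx":0,"ty":0,"tz":0,"wx":0,"wy":0,"wz":8.5,"fingers":100},{"tx":0,"ty":0,"tz":0,"wx":0,"wy":0,"wz":8.5,"fingers":100}]'

```text
time: 11.0
tool_pos: [0.4551, -0.1921, 0.1367]
ee_rot: [-0.0, 0.845, -0.535, -0.0]
force: [-0.0, -0.2, 0.5]
opening: 1.002
```

Emit:
drive_tool --increments '[{"tx":0,"ty":0,"tz":0,"wx":0,"wy":0,"wz":8.5,"fingers":100},{"tx":0,"ty":0,"tz":0,"wx":0,"wy":0,"wz":8.5,"fingers":100},{"tx":0,"ty":0,"tz":0,"wx":0,"wy":0,"wz":8.5,"fingers":100},{"tx":0,"ty":0,"tz":0,"wx":0,"wy":0,"wz":8.5,"fingers":100},{"tx":0,"ty":0,"tz":0,"wx":0,"wy":0,"wz":8.5,"fingers":100}]'

```text
time: 11.5
tool_pos: [0.4551, -0.1921, 0.1367]
ee_rot: [0.0, -0.594, 0.805, -0.0]
force: [0.8, -0.5, -0.3]
opening: 1.0
```

Emit:
drive_tool --increments '[{"tx":0,"ty":0,"tz":0,"wx":0,"wy":0,"wz":8.5,"fingers":100},{"tx":0,"ty":0,"tz":0,"wx":0,"wy":0,"wz":8.5,"fingers":100},{"tx":0,"ty":0,"tz":0,"wx":0,"wy":0,"wz":8.5,"fingers":100},{"tx":0,"ty":0,"tz":0,"wx":0,"wy":0,"wz":8.5,"fingers":100},{"tx":0,"ty":0,"tz":0,"wx":0,"wy":0,"wz":8.5,"fingers":100}]'

```text
time: 12.0
tool_pos: [0.4551, -0.1921, 0.1367]
ee_rot: [-0.0, -0.262, 0.965, 0.0]
force: [0.2, -0.3, -0.6]
opening: 1.003
```

Run:
```python
from h import *
go(.455,-.192,.137)
```

```text
tool delta mm [ 0.   0.2 -0.3] pos [ 0.4551 -0.1921  0.1367] yaw -149.7 tilt 0.0 j [-0.575  0.122  1.822 -0.     1.198  2.037] F [ 0.17 -0.29 -0.57] T [ 0.08 -0.08 -0.03] op 1.003 t 12.0
```

Emit:
drive_tool --increments '[{"tx":0,"ty":0,"tz":0,"wx":0,"wy":0,"wz":8.5,"fingers":90},{"tx":0,"ty":0,"tz":0,"wx":0,"wy":0,"wz":8.5,"fingers":80},{"tx":0,"ty":0,"tz":0,"wx":0,"wy":0,"wz":8.5,"fingers":75},{"tx":0,"ty":0,"tz":0,"wx":0,"wy":0,"wz":8,"fingers":70},{"tx":0,"ty":0,"tz":0,"wx":0,"wy":0,"wz":0,"fingers":50}]' --newtons 10

```text
time: 12.5
tool_pos: [0.4551, -0.1921, 0.1367]
ee_rot: [-0.0, 0.024, 1.0, 0.0]
force: [-0.3, -0.1, -0.4]
opening: 0.646
```

Emit:
drive_tool --increments '[{"tx":0,"ty":0,"tz":0,"wx":0,"wy":0,"wz":0,"fingers":50},{"tx":0,"ty":0,"tz":0,"wx":0,"wy":0,"wz":0,"fingers":50},{"tx":0,"ty":0,"tz":0,"wx":0,"wy":0,"wz":0,"fingers":50},{"tx":0,"ty":0,"tz":0,"wx":0,"wy":0,"wz":0,"fingers":50}]' --newtons 10

```text
time: 12.9
tool_pos: [0.4555, -0.1921, 0.1368]
ee_rot: [0.0, 0.024, 1.0, -0.0]
force: [2.4, 0.8, -0.3]
opening: 0.599
```

Emit:
drive_tool --increments '[{"tx":0,"ty":0,"tz":0,"wx":0,"wy":0,"wz":0,"fingers":45},{"tx":0,"ty":0,"tz":0,"wx":0,"wy":0,"wz":0,"fingers":45}]' --newtons 30

```text
time: 13.1
tool_pos: [0.4555, -0.1921, 0.1368]
ee_rot: [0.0, 0.024, 1.0, 0.0]
force: [1.9, 0.0, -0.7]
opening: 0.594
```

Run:
```python
from h import *
go(.455,-.192,.137)
```

```text
tool delta mm [ 0.5  0.1 -0.2] pos [ 0.4555 -0.1921  0.1368] yaw 177.2 tilt 0.05 j [-0.575  0.122  1.821  0.     1.197  2.615] F [ 1.89  0.02 -0.66] T [ 0.25 -0.43  0.05] op 0.594 t 13.1
```

Emit:
drive_tool --increments '[{"tx":-0.15,"ty":0,"tz":-0.3,"wx":0,"wy":0,"wz":-6,"fingers":45},{"tx":-0.1,"ty":0,"tz":-0.3,"wx":0,"wy":0,"wz":-6,"fingers":45}]'

```text
time: 13.3
tool_pos: [0.4558, -0.1929, 0.1374]
ee_rot: [0.001, -0.082, 0.997, -0.001]
force: [3.0, -1.3, -1.4]
opening: 0.593
```

Emit:
drive_tool --increments '[{"tx":0,"ty":0,"tz":-0.4,"wx":0,"wy":0,"wz":-7,"fingers":45},{"tx":0,"ty":0,"tz":-0.4,"wx":0,"wy":0,"wz":-7,"fingers":45}]'

```text
time: 13.5
tool_pos: [0.4561, -0.1927, 0.1382]
ee_rot: [0.001, -0.203, 0.979, -0.001]
force: [3.6, -0.8, -2.2]
opening: 0.593
```

Run:
```python
from h import *
go(.455,-.192,.137)
```

```text
tool delta mm [0.7 1.1 1.2] pos [ 0.4561 -0.1927  0.1382] yaw -156.5 tilt 0.13 j [-0.575  0.121  1.819  0.     1.199  2.157] F [ 3.6  -0.83 -2.2 ] T [-0.08 -0.75 -0.12] op 0.593 t 13.5
```

Emit:
drive_tool --increments '[{"tx":-0.15,"ty":-0.1,"tz":-0.25,"wx":0,"wy":0,"wz":-7,"fingers":45},{"tx":-0.1,"ty":-0.1,"tz":-0.25,"wx":0,"wy":0,"wz":-7,"fingers":45}]'

```text
time: 13.7
tool_pos: [0.4563, -0.1924, 0.1386]
ee_rot: [0.001, -0.321, 0.947, -0.0]
force: [2.4, 0.2, -1.4]
opening: 0.594
```

Emit:
drive_tool --increments '[{"tx":-0.05,"ty":-0.1,"tz":-0.25,"wx":0,"wy":0,"wz":-7,"fingers":45},{"tx":-0.05,"ty":-0.1,"tz":-0.25,"wx":0,"wy":0,"wz":-7,"fingers":45}]'

```text
time: 13.9
tool_pos: [0.4564, -0.1921, 0.1391]
ee_rot: [0.001, -0.434, 0.901, -0.0]
force: [3.2, 1.7, -0.2]
opening: 0.592
```

Run:
```python
from h import *
go(.455,-.192,.137)
```

```text
tool delta mm [0.8 1.2 2.1] pos [ 0.4564 -0.1921  0.1391] yaw -128.5 tilt 0.08 j [-5.740e-01  1.210e-01  1.818e+00  1.000e-03  1.202e+00  1.669e+00] F [ 3.18  1.7  -0.25] T [ 0.28 -0.54 -0.16] op 0.592 t 13.9
```

Emit:
drive_tool --increments '[{"tx":-0.15,"ty":-0.05,"tz":-0.3,"wx":0,"wy":0,"wz":-7,"fingers":45},{"tx":-0.1,"ty":-0.05,"tz":-0.3,"wx":0,"wy":0,"wz":-7,"fingers":45}]'

```text
time: 14.1
tool_pos: [0.4564, -0.1919, 0.1396]
ee_rot: [0.0, -0.541, 0.841, -0.0]
force: [2.2, 2.5, -1.3]
opening: 0.595
```

Emit:
drive_tool --increments '[{"tx":-0.1,"ty":0,"tz":-0.3,"wx":0,"wy":0,"wz":-7,"fingers":45},{"tx":-0.1,"ty":0,"tz":-0.3,"wx":0,"wy":0,"wz":-7,"fingers":45}]'

```text
time: 14.3
tool_pos: [0.4563, -0.1915, 0.1402]
ee_rot: [0.0, -0.639, 0.769, 0.0]
force: [2.1, 2.2, 0.1]
opening: 0.593
```

Run:
```python
from h import *
go(.455,-.192,.137)
```

```text
tool delta mm [0.7 1.2 3.2] pos [ 0.4563 -0.1915  0.1402] yaw -100.5 tilt 0.06 j [-5.730e-01  1.200e-01  1.816e+00  1.000e-03  1.206e+00  1.181e+00] F [2.06 2.15 0.09] T [ 0.25 -0.48 -0.11] op 0.593 t 14.3
```

Emit:
drive_tool --increments '[{"tx":-0.1,"ty":-0.1,"tz":-0.3,"wx":0,"wy":0,"wz":-7,"fingers":45},{"tx":-0.1,"ty":-0.1,"tz":-0.3,"wx":0,"wy":0,"wz":-7,"fingers":45}]'

```text
time: 14.5
tool_pos: [0.4562, -0.1912, 0.1406]
ee_rot: [-0.0, 0.728, -0.685, -0.001]
force: [0.5, 0.3, -0.7]
opening: 0.595
```

Emit:
drive_tool --increments '[{"tx":-0.1,"ty":0,"tz":-0.3,"wx":0,"wy":0,"wz":-7,"fingers":45},{"tx":-0.1,"ty":0,"tz":-0.3,"wx":0,"wy":0,"wz":-7,"fingers":45}]'

```text
time: 14.7
tool_pos: [0.456, -0.191, 0.1412]
ee_rot: [-0.0, 0.806, -0.591, -0.001]
force: [0.8, 0.7, -0.0]
opening: 0.595
```

Run:
```python
from h import *
go(.455,-.192,.137)
```

```text
tool delta mm [0.7 1.2 4.2] pos [ 0.456  -0.191   0.1412] yaw -72.5 tilt 0.1 j [-5.720e-01  1.180e-01  1.816e+00  1.000e-03  1.209e+00  6.930e-01] F [ 0.79  0.71 -0.04] T [ 0.36 -0.24 -0.09] op 0.595 t 14.7
```

Emit:
drive_tool --increments '[{"tx":0,"ty":0,"tz":-0.3,"wx":0,"wy":0,"wz":-7,"fingers":45},{"tx":0,"ty":0,"tz":-0.3,"wx":0,"wy":0,"wz":-7,"fingers":45}]'

```text
time: 14.9
tool_pos: [0.4556, -0.1909, 0.1417]
ee_rot: [-0.0, 0.872, -0.489, -0.001]
force: [-0.5, 1.3, -0.4]
opening: 0.593
```

Emit:
drive_tool --increments '[{"tx":0,"ty":0,"tz":-0.35,"wx":0,"wy":0,"wz":-7,"fingers":45},{"tx":0,"ty":0,"tz":-0.35,"wx":0,"wy":0,"wz":-7,"fingers":45}]'

```text
time: 15.1
tool_pos: [0.4553, -0.1907, 0.1422]
ee_rot: [-0.0, 0.925, -0.379, -0.002]
force: [-0.7, 1.2, 0.0]
opening: 0.596
```

Run:
```python
from h import *
go(.455,-.192,.137)
```

```text
tool delta mm [0.7 1.1 5.2] pos [ 0.4553 -0.1907  0.1422] yaw -44.5 tilt 0.19 j [-0.572  0.117  1.815  0.     1.213  0.204] F [-0.67  1.22  0.  ] T [ 0.37 -0.    0.  ] op 0.596 t 15.1
```

Emit:
drive_tool --increments '[{"tx":-0.05,"ty":-0.05,"tz":-0.35,"wx":0,"wy":0,"wz":-7,"fingers":45},{"tx":-0.05,"ty":-0.05,"tz":-0.35,"wx":0,"wy":0,"wz":-7,"fingers":45}]'

```text
time: 15.3
tool_pos: [0.455, -0.1906, 0.1428]
ee_rot: [-0.001, 0.965, -0.263, -0.002]
force: [-0.3, 1.5, -1.1]
opening: 0.591
```

Emit:
drive_tool --increments '[{"tx":0,"ty":0,"tz":-0.35,"wx":0,"wy":0,"wz":-7,"fingers":45},{"tx":0,"ty":0,"tz":-0.35,"wx":0,"wy":0,"wz":-7,"fingers":45}]'

```text
time: 15.5
tool_pos: [0.4548, -0.1908, 0.1434]
ee_rot: [-0.001, 0.99, -0.144, -0.002]
force: [-2.9, 0.7, -1.7]
opening: 0.595
```

Run:
```python
from h import *
go(.455,-.192,.137)
```

```text
tool delta mm [0.6 1.1 6.4] pos [ 0.4548 -0.1908  0.1434] yaw -16.5 tilt 0.24 j [-5.730e-01  1.150e-01  1.815e+00 -1.000e-03  1.216e+00 -2.840e-01] F [-2.89  0.66 -1.74] T [ 0.21  0.05 -0.1 ] op 0.595 t 15.5
```

Emit:
drive_tool --increments '[{"tx":-0.15,"ty":0,"tz":-0.3,"wx":0,"wy":0,"wz":-7,"fingers":45},{"tx":-0.15,"ty":0,"tz":-0.3,"wx":0,"wy":0,"wz":-7,"fingers":45}]'

```text
time: 15.7
tool_pos: [0.4544, -0.191, 0.1439]
ee_rot: [-0.001, 1.0, -0.022, -0.002]
force: [-1.1, -0.4, -0.6]
opening: 0.593
```

Emit:
drive_tool --increments '[{"tx":0,"ty":0,"tz":-0.3,"wx":0,"wy":0,"wz":-7,"fingers":45},{"tx":0,"ty":0,"tz":-0.3,"wx":0,"wy":0,"wz":-7,"fingers":45}]'

```text
time: 15.9
tool_pos: [0.4542, -0.1911, 0.1444]
ee_rot: [-0.001, 0.995, 0.1, -0.002]
force: [-2.2, -0.6, -1.6]
opening: 0.594
```

Run:
```python
from h import *
go(.455,-.192,.137)
```

```text
tool delta mm [0.7 1.1 7.4] pos [ 0.4542 -0.1911  0.1444] yaw 11.5 tilt 0.27 j [-0.573  0.113  1.814 -0.002  1.219 -0.773] F [-2.22 -0.58 -1.63] T [-0.13  0.18 -0.16] op 0.594 t 15.9
```

Now 8.4 rad in total, so it may come off anywhere from here.

Emit:
drive_tool --increments '[{"tx":-0.1,"ty":0.05,"tz":-0.3,"wx":0,"wy":0,"wz":-7,"fingers":45},{"tx":-0.1,"ty":0.05,"tz":-0.3,"wx":0,"wy":0,"wz":-7,"fingers":45}]'

```text
time: 16.1
tool_pos: [0.4541, -0.1913, 0.1451]
ee_rot: [-0.001, 0.975, 0.221, -0.002]
force: [-1.6, -0.6, -1.0]
opening: 0.595
```

Emit:
drive_tool --increments '[{"tx":0,"ty":0,"tz":-0.3,"wx":0,"wy":0,"wz":-7,"fingers":45},{"tx":0,"ty":0,"tz":-0.3,"wx":0,"wy":0,"wz":-7,"fingers":45}]'

```text
time: 16.3
tool_pos: [0.4549, -0.1915, 0.1463]
ee_rot: [-0.001, 0.941, 0.338, -0.001]
force: [-0.3, 0.4, 3.2]
opening: 0.592
```

Run:
```python
from h import *
go(.455,-.192,.137)
```

```text
tool delta mm [-0.2  0.5  9.3] pos [ 0.4549 -0.1915  0.1463] yaw 39.5 tilt 0.14 j [-5.730e-01  1.110e-01  1.812e+00 -1.000e-03  1.221e+00 -1.262e+00] F [-0.26  0.41  3.16] T [ 0.12 -0.05  0.01] op 0.592 t 16.3
```

The wrist force jumped to +3.2 N and the torque dropped to zero, so the cap looks free with the spring pushing on it. I'll turn a little further while rising, then lift slowly and watch the force.

Emit:
drive_tool --increments '[{"tx":0,"ty":0,"tz":-0.3,"wx":0,"wy":0,"wz":-8,"fingers":45},{"tx":0,"ty":0,"tz":-0.3,"wx":0,"wy":0,"wz":-8,"fingers":45},{"tx":0,"ty":0,"tz":-0.3,"wx":0,"wy":0,"wz":-8,"fingers":45}]'

```text
time: 16.6
tool_pos: [0.4557, -0.1915, 0.1479]
ee_rot: [-0.0, 0.85, 0.527, -0.0]
force: [-0.3, 0.7, 2.5]
opening: 0.593
```

Emit:
drive_tool --increments '[{"tx":0,"ty":0,"tz":-0.3,"wx":0,"wy":0,"wz":-8,"fingers":45},{"tx":0,"ty":0,"tz":-0.3,"wx":0,"wy":0,"wz":-8,"fingers":45},{"tx":0,"ty":0,"tz":-0.3,"wx":0,"wy":0,"wz":-8,"fingers":45}]'

```text
time: 16.9
tool_pos: [0.4556, -0.1915, 0.1488]
ee_rot: [-0.0, 0.722, 0.692, -0.0]
force: [-1.4, 0.5, 2.4]
opening: 0.595
```

Emit:
drive_tool --increments '[{"tx":0,"ty":0,"tz":-0.4,"wx":0,"wy":0,"wz":0,"fingers":45},{"tx":0,"ty":0,"tz":-0.4,"wx":0,"wy":0,"wz":0,"fingers":45}]'

```text
time: 17.1
tool_pos: [0.4557, -0.1917, 0.1494]
ee_rot: [-0.0, 0.725, 0.689, -0.0]
force: [-1.4, 0.2, 2.7]
opening: 0.591
```

Run:
```python
from h import *
go(.455,-.192,.137)
```

```text
tool delta mm [-0.3 -0.6 12.4] pos [ 0.4557 -0.1917  0.1494] yaw 87.1 tilt 0.04 j [-5.730e-01  1.070e-01  1.809e+00 -1.000e-03  1.225e+00 -2.092e+00] F [-1.44  0.23  2.69] T [ 0.13  0.02 -0.02] op 0.591 t 17.1
```

Emit:
drive_tool --increments '[{"tx":0,"ty":0,"tz":-1,"wx":0,"wy":0,"wz":0,"fingers":45},{"tx":0,"ty":0,"tz":-1,"wx":0,"wy":0,"wz":0,"fingers":45},{"tx":0,"ty":0,"tz":-1,"wx":0,"wy":0,"wz":0,"fingers":45}]'

```text
time: 17.4
tool_pos: [0.4557, -0.1916, 0.1521]
ee_rot: [-0.0, 0.724, 0.689, -0.0]
force: [-0.8, -1.2, 0.3]
opening: 0.59
```

Emit:
drive_tool --increments '[{"tx":0,"ty":0,"tz":-2,"wx":0,"wy":0,"wz":0,"fingers":45},{"tx":0,"ty":0,"tz":-2,"wx":0,"wy":0,"wz":0,"fingers":45},{"tx":0,"ty":0,"tz":-2,"wx":0,"wy":0,"wz":0,"fingers":45}]'

```text
time: 17.7
tool_pos: [0.4558, -0.1913, 0.158]
ee_rot: [-0.0, 0.724, 0.69, 0.0]
force: [0.3, -0.1, -1.2]
opening: 0.596
```

Emit:
drive_tool --increments '[{"tx":0,"ty":0,"tz":-3,"wx":0,"wy":0,"wz":0,"fingers":45},{"tx":0,"ty":0,"tz":-3,"wx":0,"wy":0,"wz":0,"fingers":45},{"tx":0,"ty":0,"tz":-3,"wx":0,"wy":0,"wz":0,"fingers":45}]'

```text
time: 18.0
tool_pos: [0.456, -0.1915, 0.1675]
ee_rot: [0.0, 0.724, 0.69, 0.0]
force: [0.5, -0.3, -0.0]
opening: 0.594
```

Run:
```python
from h import *
go(.455,-.192,.137)
```

```text
tool delta mm [-0.6 -1.  30.5] pos [ 0.456  -0.1915  0.1675] yaw 87.2 tilt 0.01 j [-0.573  0.086  1.792  0.     1.264 -2.095] F [ 0.49 -0.27 -0.03] T [ 0.05 -0.11 -0.  ] op 0.594 t 18.0
```

Emit:
drive_tool --increments '[{"tx":0,"ty":0,"tz":-8,"wx":0,"wy":0,"wz":0,"fingers":45},{"tx":0,"ty":0,"tz":-14,"wx":0,"wy":0,"wz":0,"fingers":45},{"tx":0,"ty":0,"tz":-16,"wx":0,"wy":0,"wz":0,"fingers":45},{"tx":0,"ty":0,"tz":-16,"wx":0,"wy":0,"wz":0,"fingers":45},{"tx":0,"ty":0,"tz":-8,"wx":0,"wy":0,"wz":0,"fingers":45}]'

```text
time: 18.5
tool_pos: [0.457, -0.1922, 0.232]
ee_rot: [0.002, 0.724, 0.69, 0.0]
force: [0.5, -1.2, -0.1]
opening: 0.597
```

Emit:
drive_tool --increments '[{"tx":12,"ty":8,"tz":0,"wx":0,"wy":0,"wz":0,"fingers":45},{"tx":24,"ty":15,"tz":0,"wx":0,"wy":0,"wz":0,"fingers":45},{"tx":32,"ty":21,"tz":0,"wx":0,"wy":0,"wz":0,"fingers":45},{"tx":32,"ty":21,"tz":0,"wx":0,"wy":0,"wz":0,"fingers":45},{"tx":32,"ty":21,"tz":0,"wx":0,"wy":0,"wz":0,"fingers":45}]'

```text
time: 19.0
tool_pos: [0.5488, -0.0615, 0.2284]
ee_rot: [-0.001, 0.724, 0.69, -0.0]
force: [0.4, -1.0, -0.5]
opening: 0.592
```

Emit:
drive_tool --increments '[{"tx":32,"ty":21,"tz":0,"wx":0,"wy":0,"wz":0,"fingers":45},{"tx":32,"ty":21,"tz":0,"wx":0,"wy":0,"wz":0,"fingers":45},{"tx":32,"ty":21,"tz":0,"wx":0,"wy":0,"wz":0,"fingers":45},{"tx":32,"ty":20,"tz":0,"wx":0,"wy":0,"wz":0,"fingers":45},{"tx":24,"ty":15,"tz":0,"wx":0,"wy":0,"wz":0,"fingers":45}]'

```text
time: 19.5
tool_pos: [0.6539, 0.0867, 0.2278]
ee_rot: [-0.001, 0.723, 0.69, -0.0]
force: [-0.1, -1.0, -0.3]
opening: 0.591
```

Emit:
drive_tool --increments '[{"tx":12,"ty":6,"tz":0,"wx":0,"wy":0,"wz":5,"fingers":45},{"tx":0,"ty":0,"tz":0,"wx":0,"wy":0,"wz":5,"fingers":45},{"tx":0,"ty":0,"tz":0,"wx":0,"wy":0,"wz":0,"fingers":45}]'

```text
time: 19.8
tool_pos: [0.6596, 0.0967, 0.2277]
ee_rot: [-0.001, 0.781, 0.625, -0.001]
force: [0.1, 0.6, -1.0]
opening: 0.593
```

Run:
```python
from h import *
go(.661,.095,.035)
a=snap('top','top4')['color'];b=snap('side','side4')['color']
cv2.imwrite('pics/c5.png',cv2.resize(np.hstack([a[80:230,230:400],b[90:280,190:360][:150]]),None,fx=2.3,fy=2.3,interpolation=2)[:,:,::-1])
```

```text
tool delta mm [ -1.3   2.2 192.7] pos [0.6596 0.0967 0.2277] yaw 77.3 tilt 0.14 j [ 0.016  0.395  1.283  0.     1.466 -1.334] F [ 0.1   0.59 -1.04] T [ 0.08 -0.11 -0.02] op 0.593 t 19.8
```

View pics/side4.png

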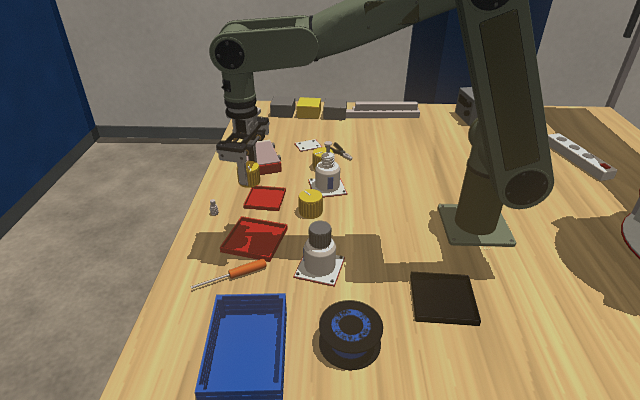

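View pics/top4.png

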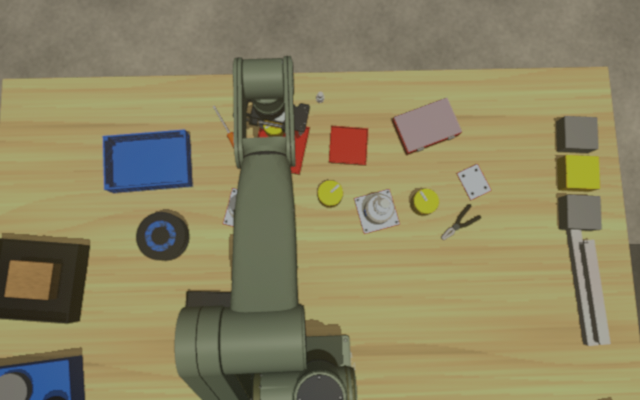

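The side view shows the cap held at (252,174), above the larger red tray (254,237). The white canister's neck is bare at (327,160), and nothing else has moved. I'll lower it.

Emit:
drive_tool --increments '[{"tx":-1,"ty":2,"tz":15,"wx":0,"wy":0,"wz":0,"fingers":45},{"tx":0,"ty":0,"tz":30,"wx":0,"wy":0,"wz":0,"fingers":45},{"tx":0,"ty":0,"tz":35,"wx":0,"wy":0,"wz":0,"fingers":45},{"tx":0,"ty":0,"tz":35,"wx":0,"wy":0,"wz":0,"fingers":45},{"tx":0,"ty":0,"tz":30,"wx":0,"wy":0,"wz":0,"fingers":45}]'

```text
time: 20.4
tool_pos: [0.6603, 0.0929, 0.081]
ee_rot: [-0.001, 0.781, 0.624, -0.001]
force: [-0.4, 1.2, -1.2]
opening: 0.594
```

Emit:
drive_tool --increments '[{"tx":0,"ty":0,"tz":20,"wx":0,"wy":0,"wz":0,"fingers":45},{"tx":0,"ty":0,"tz":12,"wx":0,"wy":0,"wz":0,"fingers":45},{"tx":0,"ty":0,"tz":6,"wx":0,"wy":0,"wz":0,"fingers":45},{"tx":0,"ty":0,"tz":4,"wx":0,"wy":0,"wz":0,"fingers":45},{"tx":0,"ty":0,"tz":0,"wx":0,"wy":0,"wz":0,"fingers":45}]'

```text
time: 20.9
tool_pos: [0.6623, 0.0934, 0.0427]
ee_rot: [0.0, 0.781, 0.624, 0.0]
force: [0.6, -0.6, -0.9]
opening: 0.593
```

Run:
```python
from h import *
go(.661,.095,.030)
snap('top','top5');b=snap('side','side5')['color']
cv2.imwrite('pics/c6.png',cv2.resize(b[150:300,180:340],None,fx=4,fy=4,interpolation=2)[:,:,::-1])
```

```text
tool delta mm [ 1.3 -1.7 12.7] pos [0.6623 0.0934 0.0427] yaw 77.2 tilt 0.06 j [ 0.011  0.576  1.424  0.     1.14  -1.337] F [ 0.6  -0.62 -0.87] T [ 0.05 -0.14  0.05] op 0.593 t 20.9
```

View pics/c6.png

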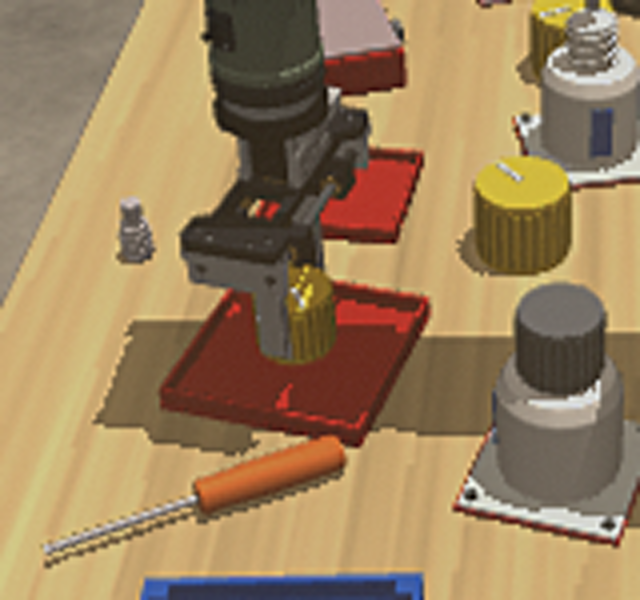

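The cap hangs just above the tray floor (crop 300,330), well inside the walls. I'll go down slowly until it makes contact.

Emit:
drive_tool --increments '[{"tx":0,"ty":0,"tz":4,"wx":0,"wy":0,"wz":0,"fingers":45},{"tx":0,"ty":0,"tz":3,"wx":0,"wy":0,"wz":0,"fingers":45},{"tx":0,"ty":0,"tz":2,"wx":0,"wy":0,"wz":0,"fingers":45},{"tx":0,"ty":0,"tz":1,"wx":0,"wy":0,"wz":0,"fingers":45}]'

```text
time: 21.4
tool_pos: [0.6616, 0.0935, 0.0318]
ee_rot: [-0.0, 0.781, 0.624, -0.0]
force: [1.0, 0.2, -0.9]
opening: 0.594
```

Emit:
drive_tool --increments '[{"tx":0,"ty":0,"tz":1,"wx":0,"wy":0,"wz":0,"fingers":45},{"tx":0,"ty":0,"tz":0,"wx":0,"wy":0,"wz":0,"fingers":45}]'

```text
time: 21.6
tool_pos: [0.6617, 0.0935, 0.031]
ee_rot: [-0.0, 0.781, 0.624, -0.0]
force: [-0.4, 0.6, -0.6]
opening: 0.595
```

Emit:
drive_tool --increments '[{"tx":0,"ty":0,"tz":1,"wx":0,"wy":0,"wz":0,"fingers":45},{"tx":0,"ty":0,"tz":0,"wx":0,"wy":0,"wz":0,"fingers":45}]'

```text
time: 21.8
tool_pos: [0.6618, 0.0935, 0.0301]
ee_rot: [-0.0, 0.781, 0.624, -0.0]
force: [0.1, -1.3, -0.4]
opening: 0.596
```

Emit:
drive_tool --increments '[{"tx":0,"ty":0,"tz":0.6,"wx":0,"wy":0,"wz":0,"fingers":45},{"tx":0,"ty":0,"tz":0,"wx":0,"wy":0,"wz":0,"fingers":45}]'

```text
time: 22.0
tool_pos: [0.6618, 0.0935, 0.0295]
ee_rot: [-0.0, 0.781, 0.624, -0.0]
force: [-0.3, 0.3, -1.1]
opening: 0.592
```

Emit:
drive_tool --increments '[{"tx":0,"ty":0,"tz":0.5,"wx":0,"wy":0,"wz":0,"fingers":45},{"tx":0,"ty":0,"tz":0,"wx":0,"wy":0,"wz":0,"fingers":45}]'

```text
time: 22.2
tool_pos: [0.6618, 0.0935, 0.0291]
ee_rot: [-0.0, 0.781, 0.624, -0.0]
force: [0.4, -0.4, -1.5]
opening: 0.594
```

Emit:
drive_tool --increments '[{"tx":0,"ty":0,"tz":0.5,"wx":0,"wy":0,"wz":0,"fingers":45},{"tx":0,"ty":0,"tz":0,"wx":0,"wy":0,"wz":0,"fingers":45}]'

```text
time: 22.4
tool_pos: [0.6618, 0.0935, 0.0285]
ee_rot: [-0.0, 0.781, 0.624, -0.0]
force: [0.1, 1.4, -0.8]
opening: 0.597
```

Emit:
drive_tool --increments '[{"tx":0,"ty":0,"tz":0.5,"wx":0,"wy":0,"wz":0,"fingers":45},{"tx":0,"ty":0,"tz":0,"wx":0,"wy":0,"wz":0,"fingers":45}]'

```text
time: 22.6
tool_pos: [0.6618, 0.0935, 0.028]
ee_rot: [-0.0, 0.781, 0.624, -0.0]
force: [0.1, -0.3, -1.1]
opening: 0.595
```

Emit:
drive_tool --increments '[{"tx":0,"ty":0,"tz":0.5,"wx":0,"wy":0,"wz":0,"fingers":45},{"tx":0,"ty":0,"tz":0,"wx":0,"wy":0,"wz":0,"fingers":45}]'

```text
time: 22.8
tool_pos: [0.6618, 0.0935, 0.0275]
ee_rot: [-0.0, 0.781, 0.624, -0.0]
force: [-0.1, -0.5, -0.9]
opening: 0.596
```

Emit:
drive_tool --increments '[{"tx":0,"ty":0,"tz":0.5,"wx":0,"wy":0,"wz":0,"fingers":45},{"tx":0,"ty":0,"tz":0,"wx":0,"wy":0,"wz":0,"fingers":45}]'

```text
time: 23.0
tool_pos: [0.6618, 0.0935, 0.027]
ee_rot: [-0.0, 0.781, 0.624, -0.0]
force: [-0.5, 0.6, -1.0]
opening: 0.599
```

Emit:
drive_tool --increments '[{"tx":0,"ty":0,"tz":0.5,"wx":0,"wy":0,"wz":0,"fingers":45},{"tx":0,"ty":0,"tz":0,"wx":0,"wy":0,"wz":0,"fingers":45}]'

```text
time: 23.2
tool_pos: [0.6619, 0.0935, 0.0266]
ee_rot: [0.0, 0.781, 0.624, 0.0]
force: [-0.0, -0.0, -0.3]
opening: 0.596
```

Emit:
drive_tool --increments '[{"tx":0,"ty":0,"tz":0.4,"wx":0,"wy":0,"wz":0,"fingers":45},{"tx":0,"ty":0,"tz":0,"wx":0,"wy":0,"wz":0,"fingers":45}]'

```text
time: 23.4
tool_pos: [0.6619, 0.0935, 0.0266]
ee_rot: [0.0, 0.781, 0.624, 0.0]
force: [-1.1, -0.8, 1.2]
opening: 0.593
```

Emit:
drive_tool --increments '[{"tx":0,"ty":0,"tz":0.4,"wx":0,"wy":0,"wz":0,"fingers":45},{"tx":0,"ty":0,"tz":0,"wx":0,"wy":0,"wz":0,"fingers":45}]'

```text
time: 23.6
tool_pos: [0.662, 0.0935, 0.0265]
ee_rot: [0.0, 0.781, 0.624, 0.0]
force: [-2.1, 0.1, 3.6]
opening: 0.594
```

The cap is on the tray floor: the force rises to +3.6 N and z has stopped falling. I'll release and withdraw straight up.

Emit:
drive_tool --increments '[{"tx":0,"ty":0,"tz":0,"wx":0,"wy":0,"wz":0,"fingers":64},{"tx":0,"ty":0,"tz":0,"wx":0,"wy":0,"wz":0,"fingers":70},{"tx":0,"ty":0,"tz":0,"wx":0,"wy":0,"wz":0,"fingers":80},{"tx":0,"ty":0,"tz":0,"wx":0,"wy":0,"wz":0,"fingers":82},{"tx":0,"ty":0,"tz":0,"wx":0,"wy":0,"wz":0,"fingers":82}]'

```text
time: 24.1
tool_pos: [0.6617, 0.0935, 0.0255]
ee_rot: [-0.0, 0.781, 0.624, -0.0]
force: [-0.3, -0.0, -0.3]
opening: 0.817
```

Emit:
drive_tool --increments '[{"tx":0,"ty":0,"tz":-5,"wx":0,"wy":0,"wz":0,"fingers":82},{"tx":0,"ty":0,"tz":-12,"wx":0,"wy":0,"wz":0,"fingers":82},{"tx":0,"ty":0,"tz":-20,"wx":0,"wy":0,"wz":0,"fingers":82},{"tx":0,"ty":0,"tz":-30,"wx":0,"wy":0,"wz":0,"fingers":82},{"tx":0,"ty":0,"tz":-30,"wx":0,"wy":0,"wz":0,"fingers":82}]'

```text
time: 24.6
tool_pos: [0.6618, 0.0935, 0.1246]
ee_rot: [0.0, 0.781, 0.624, 0.0]
force: [-0.3, 0.3, -0.2]
opening: 0.824
```

Emit:
drive_tool --increments '[{"tx":0,"ty":0,"tz":-30,"wx":0,"wy":0,"wz":0,"fingers":82},{"tx":0,"ty":0,"tz":-30,"wx":0,"wy":0,"wz":0,"fingers":82},{"tx":0,"ty":0,"tz":-30,"wx":0,"wy":0,"wz":0,"fingers":82},{"tx":0,"ty":0,"tz":-10,"wx":0,"wy":0,"wz":0,"fingers":82},{"tx":0,"ty":0,"tz":0,"wx":0,"wy":0,"wz":0,"fingers":82}]'

```text
time: 25.1
tool_pos: [0.6633, 0.0936, 0.226]
ee_rot: [0.002, 0.781, 0.624, 0.002]
force: [-0.5, -0.7, -0.7]
opening: 0.819
```

Run:
```python
from h import *
go(.661,.095,.030)
snap('top','top6');b=snap('side','side6')['color']
cv2.imwrite('pics/c7.png',cv2.resize(b[130:300,180:350],None,fx=3.5,fy=3.5,interpolation=2)[:,:,::-1])
```

```text
tool delta mm [  0.7  -3.6 196. ] pos [0.6633 0.0936 0.226 ] yaw 77.2 tilt 0.32 j [ 0.011  0.398  1.283 -0.     1.455 -1.337] F [-0.49 -0.67 -0.67] T [ 0.06 -0.12  0.02] op 0.819 t 25.1
```

View pics/c7.png

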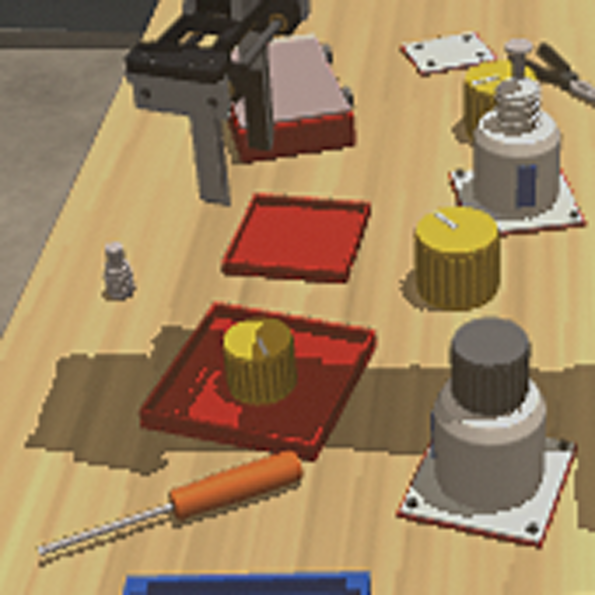

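View pics/top6.png

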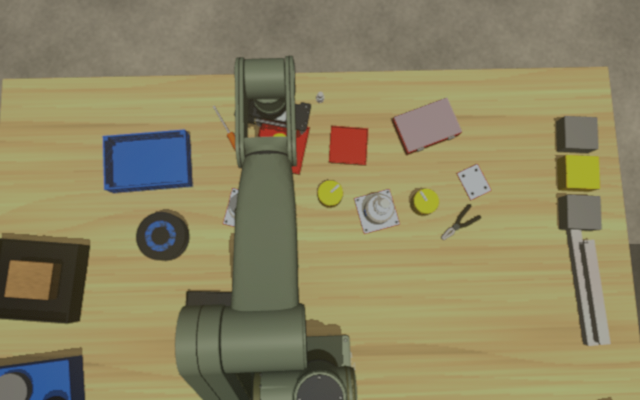

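The cap stands upright in the larger red tray, top side up (crop 260,360). The neck is bare, the gripper is clear of everything, and the bystanders are where they were. I'll hand in.

Run:
```python
from h import *
print(hand_in())
```

```text
the job is handed in; nothing more can be done
None
```

The yellow cap is off the white canister and standing flat, open side down, in the larger red tray. I handed the job in at about 25 s of the 72 s allowed; no verdict is reported.

- **Unscrewing:** It took two grasps at 30 N, turning about 5.0 rad and then on to about 8.9 rad. There the wrist force jumped to +3.2 N and the torque fell to zero, with the cap in the grip.
- **Load on the weighing cell:** I followed the rise by wrist force. The readings taken after every two or three rows stayed between about −2.2 and +4.3 N while on the thread. I have no readings between those, and I did not read the cell itself.
- **Placing:** I lifted it straight off and lowered it until it touched the tray floor at +3.6 N, with z no longer falling. Only then did I let go and back straight up.
- **Last checks:** The final pictures show the cap upright inside the tray, the neck bare and the gripper clear. The grey-capped canister and the other things look unmoved, judged by eye. The arm hides most of the cap in the top view, so its pose in the tray rests on the side view.
- **Refused or uneven:** The first five move calls were refused because the rows lacked some keys, so nothing moved. Small sideways forces, up to about 4 N, showed while turning, and I trimmed them by hand.

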